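# Hasp down and turn-catch locked on the lock-parts tin

### The arm

A 6-joint arm with a two-finger parallel gripper is mounted at the origin on the work surface. World frame = base frame: x ahead of the robot, y to its left, z up, the work surface at z = 0. Lengths are in m, angles in rad, forces in N, time in s.
With the tool pointing down it reaches from about 0.35 to 0.775 m from the base axis. Payload 7.3 kg.
Tool frame: the origin (TCP) lies at the very end of the fingers, on their centre line; the grasp point (between the pads) lies 19 mm behind it (pinch_z is the distance from the TCP to the grasp point, in m); z points along the fingers, y is the line along which they close (so a half turn about z gives the same grasp; the last joint's range is limited). The gripper opens to 92 mm and grips with 3 to 60 N. Pads are 19 mm wide; open, the fingers measure 130 mm over their backs; the gripper's body (75 mm by 190 mm) begins 47 mm behind the grasp point.
Start: joints at [1.169, 0.342, 1.524, -0, 1.275, -0.146], TCP at [0.133, 0.508, 0.227] pointing down, gripper open.
Joint ranges: [-2.53, 2.53], [-0.77, 2.02], [0.04, 2.7], [-1, 4.14], [0.28, 2.66], [-3.11, 3.11]. Speed limits (rad/s): [2.57, 2.57, 3.14, 3.14, 3.14, 3.14].

### API

Orientations are given as [roll, pitch, yaw] about the fixed x, y, z axes, in that order (R = Rz(yaw) Ry(pitch) Rx(roll)).
In Python, from cell import * gives the robot as it stands.
- The arm moves only by the tool arm_command, never from a script. Its arguments are lists of equal length, an entry for each row: "fingers": the gripper command: -1 is fully open, 1 is shut, values between are in proportion; "travel": the shift along the tool's x, y, z in m, a list of three; "dr": the turn, a rotation vector about the tool's x, y, z in degrees, a list of three. In form: {"fingers": [fingers, ...], "travel": [[x, y, z], ...], "dr": [[wx, wy, wz], ...]}. A call has 1 to 8 rows; each row is the pose to reach, as a shift and turn from the pose commanded when the call began, along the tool's axes at that moment; what a row does not reach only later rows make up. A row lasts 1/12 s, in which the tool goes at most 41.7 mm and 7.16 degrees, less where a joint would pass 70% of its speed; a pose out of reach is approached as far as the arm can. A call with a gripper value outside its range is refused whole. The fingers move at their own pace and stop on an object; "squeeze" is the grip in N (left out, the last holds). Time passes only in rows, so rows that repeat a pose let the fingers close. It gives the time, the measured TCP pose, the force, the opening and the grip force at its end, in the units of the state.
- observe(): the state, without advancing time (a new reading comes with each control period).
- read_camera(name): name is "side" or "top" or "wrist"; returns a dict with "color" (400x640x3 uint8, blue, green, red), "z_map" (400x640 float32, m along the optical axis (not along the pixel's ray), 0 where there is no reading), "fx", "fy", "cx", "cy" (pixels), "R" (3x3) and "t" (3): a world point X has camera coordinates R X + t. Camera axes: x right, y down, z forward; pixel columns grow to the right and rows downward; lengths in m; the calibration is good to about 2 mm. A picture is of the moment at which its call begins.
- hand_in(): hands the job in; it is judged then, once.
The state is a dict: "time": time; "qpos": joint angles; "qvel": joint speeds; "joint_efforts": joint torques, N m; "tool_pos": TCP position; "tool_rot": TCP orientation; "contact_force": force on the tool from outside, world axes, zero at the start; "torque": the same for the moment, N m; "opening": finger opening in m; "grip_force": force on a finger pad.
Only numpy, scipy, OpenCV 4.12 (cv2) and the standard library are available. Lean on these libraries where they do the work, as an engineer would, in place of code of your own. Each camera call takes 0.05 s, during which the arm holds its last target. There are 200 camera calls.

### The job

Shut up the khaki parts tin: swing the steel hasp on its lid over the red turn-catch until it lies fully down with the catch standing through its slot, and only then turn the catch clockwise (seen from above) to its end stop so that the hasp is locked, and let go. Leave the catch in line with the slot until the hasp is down, and do not disturb the key on the lid or the torch, round file, brass lock body and chrome plug lying round the tin.

Things in the scene. Friction and masses are not known exactly. Their poses are not given: they have to be found in the camera images.
- tin: Khaki tin box fixed to the bench, 220 (x) x 260 (y) x 100 mm high, with a flat two-leaf lid that is already shut. Origin: centre of its underside. Its x axis points from the catch to the hasp's hinge, y along the hinge axis, z up. The middle 70 mm of the lid's width (y) carries only the hasp and catch.
- hinge_mid (a point): Middle of the hasp's hinge axis, at (65, 0, 108) mm in the tin's frame; the axis runs along the tin's y.
- hasp (a joint): Hasp angle in rad: 0 = fully down, flat over the lid, pointing to the tin's -x; grows as it is raised; pi/2 = upright; over pi/2 it leans beyond the hinge towards the tin's +x; stop at 2.3. It starts raised. A stiff hinge (0.2 N m friction): it stays where it is left, and about 2 N at the tip moves it.
- hasp_tip (a point): Middle of the hasp's free end, 145 mm from the hinge axis, on a rolled edge 10 mm thick. The hasp is a steel strap 60 mm wide, 4 mm thick, its mid-plane through the hinge axis; a slot 24 mm wide runs from 54 to 114 mm from the hinge axis; the solid end from 114 to 145 mm can be pushed on. Fully down its top face is 110 mm above the bench.
- knob (a joint): Turn-catch angle in rad: 0 = the red bar lies along the tin's x, in line with the hasp's slot; grows clockwise seen from above to a hard end stop at 1.4 (80 degrees), where the bar lies across the hasp. It starts within 0.15 of 0. Friction 0.06 N m, it stays where it is left.
- knob_grip (a point): Point to grip on the catch, on its upright turning axis, at (-15, 0, 133) mm in the tin's frame, 80 mm from the hinge axis. The red bar is 40 mm long (the point's own x axis), 12 mm thick (y) and reaches from 114 to 142 mm above the bench, standing above the hasp's top face when that is down.
- key: Brass key, 76 mm long, 4 mm thick, lying on the lid near its +y edge; leave it alone. Origin under its middle.
- torch: Orange plastic torch, 170 mm long, 52 mm high, lying beside the tin on its +y side; leave it alone. Origin on the bench under its middle.
- file: Round steel file with wooden handle, 210 mm long, 24 mm high, lying beside the tin on its -y side; leave it alone. Origin on the bench under its middle.
- lock_body: Brass body of a dismantled cylinder lock, 70 x 45 x 44 mm, on the bench on the tin's +x side; leave it alone. Origin under its middle.
- plug: Chrome lock plug standing on its 40 mm flange, 61 mm high, on the bench on the tin's +x side; leave it alone. Origin under its middle.

How it is judged:
On the way, in this order (a step that is already met when the one before it is completed fails the run):
1. the hasp lies fully down over the catch (within 0.06 rad) while the catch is still in line (value of joint hasp below 0.06 rad and value of joint knob below 0.35 rad), for 0.2 s.
2. with the hasp down, the catch is turned clockwise to its end stop (past 1.3 of 1.4 rad) (value of joint hasp below 0.06 rad and value of joint knob above 1.3 rad), for 0.2 s.
At the end, for the whole second after the job is handed in: The hasp is down within 0.06 rad, the catch is turned past 1.3 rad (its stop is at 1.4), both are at rest, and the key, torch, file, lock body and plug lie within 30 mm of where they were (all of step 2 and velocity of joint hasp between -0.05 and 0.05 rad/s and velocity of joint knob between -0.05 and 0.05 rad/s and distance of each of key, torch, file, lock_body, plug from where it was at the start of the episode below 0.03 m); the robot touches nothing.
It fails at once if the catch is turned more than 0.35 rad out of line while the hasp is still up (over 0.15 rad) (value of joint hasp above 0.15 rad and value of joint knob above 0.35 rad).
It fails at once if the key, torch, file, lock body or plug is moved more than 30 mm (distance of any of key, torch, file, lock_body, plug from where it was at the start of the episode above 0.03 m).
It also fails if it takes over 58 s, if anything falls off the work surface, if the arm or the gripper's body presses on something with over 40 N, if the wrist force passes 120 N, or if a joint passes its speed limit or range.

## Working session

There is one attempt and no reset: what is moved stays moved. The work goes in short steps, Python scripts to look and compute and a tool call to move; the robot and the scene stay as the last step left them, time stands still between calls to the robot, and variables do not carry over. Pictures are saved under pics/ and viewed, at most 10 in all, crops included, and the job is handed in when it is done.

Besides the shell and the picture viewer there is one more tool, called after "Emit:" by a JSON object that holds its "name" and its "arguments". arm_command: Moves the arm, as the interface text tells. Its arguments: {"type":"object","properties":{"fingers":{"type":"array","items":{"type":"number"}},"travel":{"type":"array","items":{"type":"array","items":{"type":"number"}}},"dr":{"type":"array","items":{"type":"array","items":{"type":"number"}}},"squeeze":{"type":"number"}},"required":["fingers","travel","dr"]}

```bash
ls; mkdir -p pics; python3 - <<'E'
from cell import *
import cv2,numpy as np
s=observe();print(s)
for n in("top","side"):
    c=read_camera(n);cv2.imwrite(f"pics/{n}0.png",c["color"]);np.savez(f"{n}0.npz",**c);print(n,c["fx"],c["cx"],c["cy"],c["R"],c["t"])
E
```

```text
pics
{'time': 0.0, 'qpos': array([ 1.16905608e+00,  3.42706410e-01,  1.52504301e+00, -2.88029890e-06,
        1.27538354e+00, -1.46001931e-01]), 'qvel': array([ 0.00060558, -0.00055624,  0.00077112,  0.00253916, -0.0007235 ,
        0.00158717]), 'joint_efforts': array([ 9.24600099e-04, -4.31233943e+01, -2.44222909e+01,  7.19997799e-02,
        5.57714654e-02, -1.28970328e-04]), 'tool_pos': array([0.1326201 , 0.50754425, 0.22604436]), 'tool_rot': array([-3.14006834e+00, -2.21364073e-04,  2.88585501e+00]), 'contact_force': array([-0.61845841,  0.53392527,  0.38605994]), 'torque': array([ 0.03810149, -0.05890554, -0.00030459]), 'grip_force': 0.0, 'opening': 0.0918347829194729}
top 438.3861445711325 311.748301662562 201.8169183920143 [[ 0.02861808 -0.99958694 -0.00263831]
 [-0.99024574 -0.02799039 -0.13649141]
 [ 0.13636118  0.0065187  -0.99063774]] [0.05234598 0.57560836 0.96154077]
side 482.37912731964036 327.9971045501075 195.8962388373135 [[ 0.92981747 -0.36797547 -0.00579071]
 [-0.285876   -0.71227682 -0.6410434 ]
 [ 0.23176366  0.59770878 -0.76748278]] [-0.49583101  0.26743631  1.07005698]
```

View pics/top0.png

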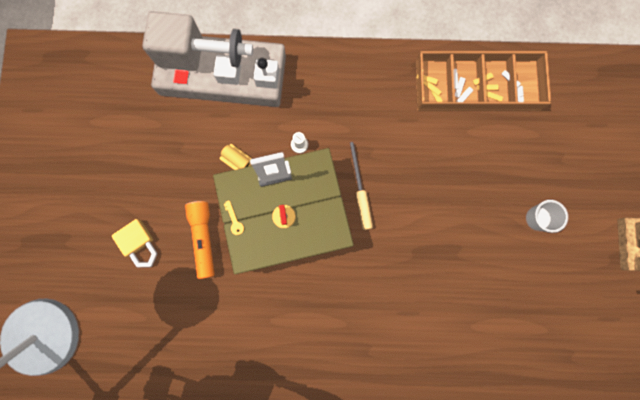

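View pics/side0.png

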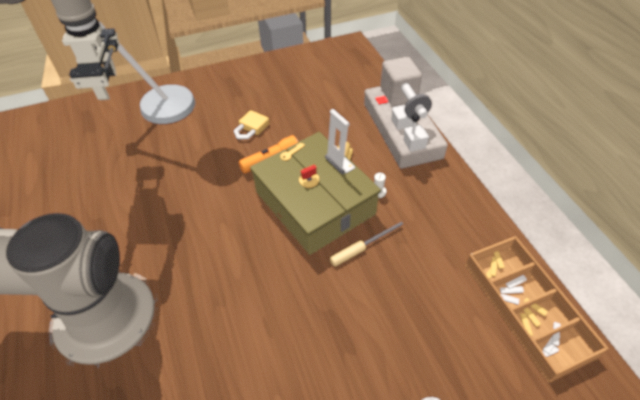

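The top view shows the tin lid at corners (214,178), (330,150), (352,245) and (234,272). The red catch is at (283,216) and the raised hasp at (271,170). The side view shows the catch at (308,171) and the hasp's upper end at (338,115). Next I'll measure these from both views.

```bash
cat > h.py <<'E'
import numpy as np,cv2
def cloud(c):
    v,u=np.mgrid[0:400,0:640];z=c["z_map"]
    P=np.stack([(u-c["cx"])/c["fx"]*z,(v-c["cy"])/c["fy"]*z,z],-1)
    W=(P-c["t"])@c["R"]
    W[z<=0]=np.nan
    return W
def red(c):
    b,g,r=[c["color"][...,i].astype(int) for i in range(3)]
    return (r>130)&(g<60)&(b<60)
E
python3 - <<'E'
from h import *
for n in("top","side"):
    c=dict(np.load(n+"0.npz"));W=cloud(c);near=np.zeros((400,640),bool)
    if n=="top": near[140:280,210:356]=1
    else: near[105:250,245:385]=1
    lid=near&(abs(W[...,2]-.1)<.006)
    hsv=cv2.cvtColor(c["color"],cv2.COLOR_BGR2HSV)
    kh=lid&(hsv[...,0]>20)&(hsv[...,0]<40)&(hsv[...,1]>80)
    r=cv2.minAreaRect((W[kh][:,:2]*1000).astype(np.float32));print(n,"lid z",np.median(W[kh][:,2]),r)
    rd=red(c)&near;p=W[rd];p=p[p[:,2]>.115]
    print("red",len(p),p.mean(0),np.percentile(p[:,2],[5,50,95]),cv2.minAreaRect((p[p[:,2]>.13][:,:2]*1000).astype(np.float32)))
    h=near&(W[...,2]>.118)&~red(c)
    d=np.linalg.norm(W[...,:2]-p.mean(0)[:2],axis=-1);h&=d>.035
    q=W[h];print("hasp",len(q),np.nanmin(q,0),np.nanmax(q,0))
    t=q[q[:,2]>q[:,2].max()-.012];print("tip",t.mean(0)); 
    for z0 in np.arange(.12,.27,.02):
        m=q[(q[:,2]>z0)&(q[:,2]<z0+.02)]
        if len(m):print(round(z0,2),len(m),m.mean(0).round(4))
E
```

```text
top lid z 0.10031424610253908 ((548.3970336914062, 131.46444702148438), (220.30934143066406, 258.9183654785156), 15.00952434539795)
red 22 [0.52587172 0.12363259 0.14180964] [0.13931593 0.14218674 0.14342837] ((530.960693359375, 124.72673797607422), (32.845951080322266, 6.1588664054870605), 1.7213375568389893)
hasp 697 [0.60315747 0.1179864  0.11820977] [0.63446856 0.18128675 0.26043266]
tip [0.62186271 0.15176519 0.25660481]
0.12 79 [0.6107 0.1486 0.1297]
0.14 88 [0.6124 0.1487 0.1504]
0.16 74 [0.6136 0.1508 0.1676]
0.18 60 [0.615  0.1503 0.1896]
0.2 64 [0.6166 0.1509 0.21  ]
0.22 103 [0.6182 0.1506 0.2308]
0.24 221 [0.6214 0.1514 0.2543]
0.26 2 [0.6247 0.1439 0.2603]
side lid z 0.10049818341245724 ((546.2554321289062, 128.7401123046875), (220.0069580078125, 259.580810546875), 15.012273788452148)
red 68 [0.53131115 0.1224934  0.1299073 ] [0.12030501 0.12954948 0.14016361] ((530.8450317382812, 122.06993865966797), (33.3609733581543, 5.337560653686523), 3.7351036071777344)
hasp 737 [0.60035368 0.11773448 0.11837891] [0.63358623 0.18216794 0.26106416]
tip [0.62036495 0.14903113 0.25582231]
0.12 99 [0.6097 0.1472 0.1299]
0.14 108 [0.6116 0.1471 0.1501]
0.16 91 [0.6131 0.1489 0.1692]
0.18 73 [0.615  0.1481 0.1898]
0.2 89 [0.6165 0.1485 0.2099]
0.22 112 [0.618  0.1488 0.2304]
0.24 153 [0.6197 0.1498 0.2515]
0.26 4 [0.6219 0.1412 0.2606]
```

```bash
python3 - <<'E'
from h import *
c=dict(np.load("top0.npz"));W=cloud(c)
for u,v in((40,338),(20,335),(10,360),(60,360),(185,297),(150,385),(230,380)):print("top",u,v,W[v,u].round(3))
c=dict(np.load("side0.npz"));W=cloud(c)
for u,v in((165,103),(120,55),(140,80),(95,70),(190,105),(80,40)):print("side",u,v,W[v,u].round(3))
E
```

```text
top 40 338 [0.254 0.66  0.032]
top 20 335 [0.259 0.706 0.032]
top 10 360 [0.203 0.728 0.021]
top 60 360 [0.207 0.616 0.023]
top 185 297 [0.35  0.354 0.002]
top 150 385 [0.154 0.42  0.002]
top 230 380 [0.17  0.241 0.003]
side 165 103 [0.249 0.653 0.03 ]
side 120 55 [ 0.136  1.094 -0.044]
side 140 80 [ 0.189  0.846 -0.   ]
side 95 70 [0.133 0.423 0.334]
side 190 105 [0.319 0.633 0.016]
side 80 40 [0.125 0.459 0.392]
```

```bash
python3 - <<'E'
from h import *
c=dict(np.load("side0.npz"));W=cloud(c)
m=np.zeros((400,640),bool);m[0:130,60:220]=1
m&=(W[...,2]>.02)
# tall points grid
for v in range(0,110,6):
    us=[u for u in range(100,220,1) if m[v,u]]
    if us: print(v,[(u,*W[v,u].round(2)) for u in us[::max(1,len(us)//3)]])
w=__import__("cell").read_camera("wrist")
a=cv2.resize(c["color"][0:130,40:240],None,fx=3,fy=3)
cv2.imwrite("pics/mix.png",np.vstack([a,cv2.resize(w["color"],(600,188*2))[:200]]))
E
```

```text
0 [(100, np.float64(0.14), np.float64(1.09), np.float64(0.17)), (115, np.float64(0.19), np.float64(1.08), np.float64(0.16)), (130, np.float64(0.23), np.float64(1.09), np.float64(0.15)), (145, np.float64(0.28), np.float64(1.08), np.float64(0.15))]
6 [(100, np.float64(0.13), np.float64(1.1), np.float64(0.15)), (116, np.float64(0.18), np.float64(1.09), np.float64(0.14)), (132, np.float64(0.23), np.float64(1.09), np.float64(0.13)), (148, np.float64(0.28), np.float64(1.22), np.float64(0.06))]
12 [(100, np.float64(0.13), np.float64(1.08), np.float64(0.14)), (117, np.float64(0.18), np.float64(1.09), np.float64(0.12)), (134, np.float64(0.23), np.float64(1.08), np.float64(0.11))]
18 [(100, np.float64(0.12), np.float64(1.08), np.float64(0.11)), (117, np.float64(0.17), np.float64(1.09), np.float64(0.1)), (134, np.float64(0.23), np.float64(1.08), np.float64(0.09)), (151, np.float64(0.28), np.float64(1.12), np.float64(0.06))]
24 [(100, np.float64(0.15), np.float64(0.71), np.float64(0.29)), (118, np.float64(0.17), np.float64(1.09), np.float64(0.08)), (136, np.float64(0.23), np.float64(1.08), np.fl
[... 2348 characters left out ...]
float64(0.27)), (159, np.float64(0.24), np.float64(0.68), np.float64(0.06)), (174, np.float64(0.29), np.float64(0.71), np.float64(0.03))]
96 [(100, np.float64(0.12), np.float64(0.45), np.float64(0.25)), (153, np.float64(0.22), np.float64(0.71), np.float64(0.03)), (172, np.float64(0.27), np.float64(0.67), np.float64(0.03))]
102 [(140, np.float64(0.18), np.float64(0.69), np.float64(0.02)), (157, np.float64(0.23), np.float64(0.67), np.float64(0.03)), (174, np.float64(0.28), np.float64(0.64), np.float64(0.03))]
108 [(141, np.float64(0.18), np.float64(0.67), np.float64(0.02)), (157, np.float64(0.22), np.float64(0.64), np.float64(0.03)), (172, np.float64(0.26), np.float64(0.63), np.float64(0.02))]
```

View pics/mix.png

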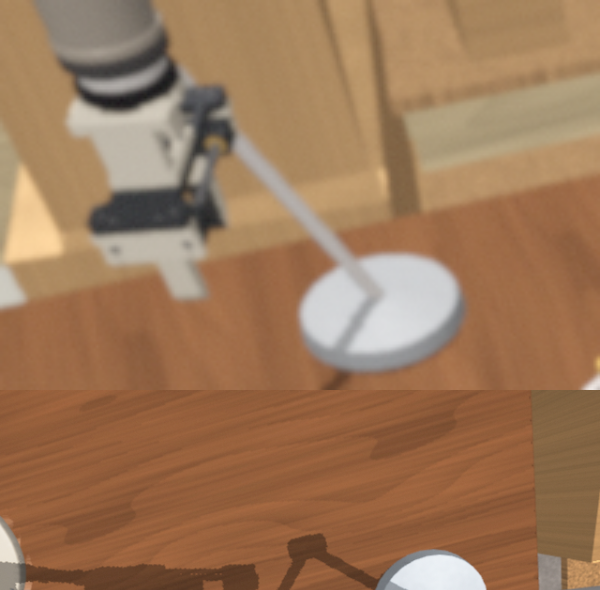

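Emit:
{"name": "arm_command", "arguments": {"fingers": [1,1,1,1,1,1,1,1], "travel": [[0,0,-0.04],[0,-0.02,-0.074],[-0.04,-0.034,-0.074],[-0.08,-0.047,-0.074],[-0.119,-0.06,-0.074],[-0.158,-0.073,-0.074],[-0.197,-0.086,-0.074],[-0.236,-0.099,-0.074]], "dr": [[0,0,0],[0,0,-5],[0,0,-10],[0,0,-15],[0,0,-20],[0,0,-25],[0,0,-29.65],[0,0,-29.65]], "squeeze": 20}}

```text
time: 0.82
tool_pos: [0.3373, 0.3509, 0.3007]
tool_rot: [3.142, -0.0, -2.875]
contact_force: [0.9, 0.6, -0.6]
opening: 0.0435
grip_force: 0.0
```

Emit:
{"name": "arm_command", "arguments": {"fingers": [1,1,1,1,1,1,1,1], "travel": [[-0.033,-0.02,0],[-0.066,-0.042,0],[-0.1,-0.065,0],[-0.13,-0.09,0],[-0.16,-0.12,0],[-0.19,-0.15,0],[-0.22,-0.18,0],[-0.247,-0.21,0]], "dr": [[0,0,0],[0,0,0],[0,0,0],[0,0,0],[0,0,0],[0,0,0],[0,0,0],[0,0,0]]}}

```text
time: 1.48
tool_pos: [0.6296, 0.2129, 0.3002]
tool_rot: [3.141, -0.001, -2.88]
contact_force: [-0.4, 0.3, -0.9]
opening: 0.0005
grip_force: 0.0
```

Emit:
{"name": "arm_command", "arguments": {"fingers": [1,1,1,1,1,1], "travel": [[-0.015,-0.03,0],[-0.015,-0.059,0],[-0.015,-0.059,0.03],[-0.015,-0.059,0.064],[-0.015,-0.059,0.064],[-0.015,-0.059,0.064]], "dr": [[0,0,0],[0,0,0],[0,0,0],[0,0,0],[0,0,0],[0,0,0]]}}

```text
time: 1.98
tool_pos: [0.6569, 0.1607, 0.2349]
tool_rot: [3.141, -0.005, -2.88]
contact_force: [0.4, 0.1, 0.5]
opening: 0.0003
grip_force: 0.0
```

```bash
python3 - <<'E'
from cell import *
import cv2
c=read_camera("wrist");d=read_camera("side")
cv2.imwrite("pics/w1.png",np.hstack([c["color"],d["color"]])[:, :] if 0 else cv2.resize(__import__("numpy").vstack([c["color"],d["color"][60:260]]),None,fx=.98,fy=.98))
s=observe();print(s["qpos"],s["tool_pos"],s["tool_rot"])
E
```

```text
[ 1.27403413e-01  6.29289245e-01  1.01734871e+00  1.00317035e-04
  1.49199217e+00 -1.70568060e+00] [0.65868926 0.16143262 0.23892756] [-3.14129338e+00  2.94907269e-03 -2.87931228e+00]
```

View pics/w1.png

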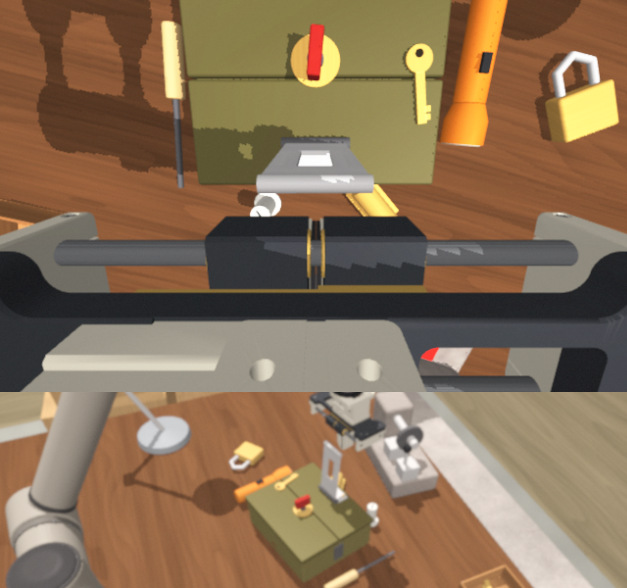

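The wrist view shows the closed fingers at (316,250), centred behind the hasp's end at (316,184), with the catch nearly in line at (315,52). I'll push the hasp over along its arc.

Emit:
{"name": "arm_command", "arguments": {"fingers": [1,1,1,1,1,1,1,1], "travel": [[0.014,0,0],[0.027,0,0.001],[0.044,0,0.001],[0.06,0,0.002],[0.073,0,0.005],[0.085,0,0.008],[0.097,0,0.013],[0.108,0,0.019]], "dr": [[0,0,0],[0,0,0],[0,0,0],[0,0,0],[0,0,0],[0,0,0],[0,0,0],[0,0,0]]}}

```text
time: 2.75
tool_pos: [0.5549, 0.1336, 0.2212]
tool_rot: [-3.141, 0.007, -2.879]
contact_force: [1.0, -0.8, 1.0]
opening: 0.0004
grip_force: 0.7
```

```bash
python3 - <<'E'
from cell import *
from h import *
d=read_camera("side");cv2.imwrite("pics/s2.png",cv2.resize(d["color"][60:260,180:440],None,fx=3,fy=3))
s=observe();print(s["tool_pos"],s["contact_force"])
E
```

```text
[0.55256174 0.13319823 0.21979115] [-0.23672625 -0.27447069  0.69045644]
```

View pics/s2.png

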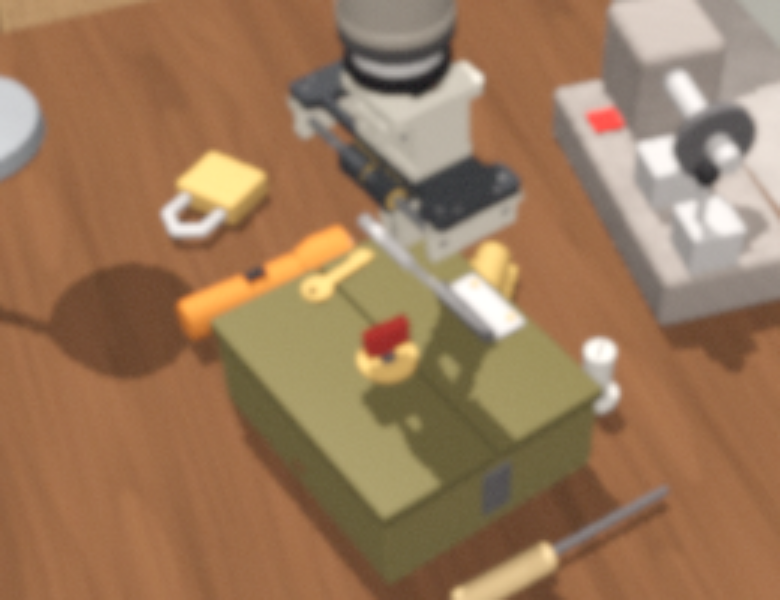

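The picture shows the hasp following, leaning over at about 55° (crop (370,220) to (490,335)). Nothing else has been touched, so I'll continue down.

Emit:
{"name": "arm_command", "arguments": {"fingers": [1,1,1,1,1,1,1,1], "travel": [[0.011,0,0.008],[0.02,0,0.016],[0.029,0,0.025],[0.037,0,0.035],[0.046,0,0.045],[0.053,0,0.056],[0.059,0,0.068],[0.064,0,0.08]], "dr": [[0,0,0],[0,0,0],[0,0,0],[0,0,0],[0,0,0],[0,0,0],[0,0,0],[0,0,0]]}}

```text
time: 3.47
tool_pos: [0.4939, 0.117, 0.1399]
tool_rot: [-3.141, 0.006, -2.879]
contact_force: [1.1, 0.9, -0.1]
opening: 0.0004
grip_force: 0.5
```

Emit:
{"name": "arm_command", "arguments": {"fingers": [1,1,1,1,1,1], "travel": [[0.002,0,0.01],[0.003,0,0.018],[0.004,0,0.024],[0.004,0,0.028],[0.004,0,0.03],[0.004,0,0.03]], "dr": [[0,0,0],[0,0,0],[0,0,0],[0,0,0],[0,0,0],[0,0,0]]}}

```text
time: 3.97
tool_pos: [0.489, 0.1157, 0.11]
tool_rot: [-3.141, 0.003, -2.88]
contact_force: [-3.8, -0.3, 13.7]
opening: 0.0002
grip_force: 6.8
```

```bash
python3 - <<'E'
from cell import *
from h import *
d=read_camera("side");w=read_camera("wrist");np.savez("w3.npz",**w)
a=cv2.resize(d["color"][120:240,240:400],None,fx=3,fy=3)
cv2.imwrite("pics/s3.png",np.vstack([a,cv2.resize(w["color"],(480,240))]))
s=observe();print(s["tool_pos"],s["contact_force"])
E
```

```text
[0.48907555 0.11567109 0.10995467] [-4.08723476  0.53486133 14.75615743]
```

View pics/s3.png

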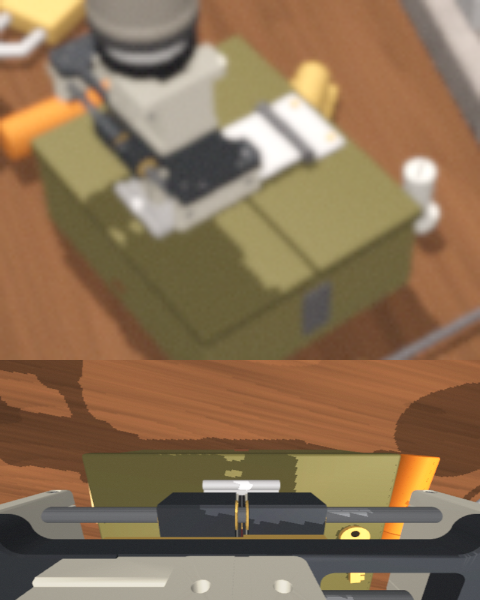

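The side view shows the hasp lying flat. The TCP stands at 0.110 m, the height of its top face, under 14 N. I'll lift off and measure the catch with the wrist camera.

Emit:
{"name": "arm_command", "arguments": {"fingers": [1,1,1,1,1,1,1,1], "travel": [[0,0,-0.02],[0,0,-0.05],[0,0,-0.09],[-0.03,0,-0.12],[-0.065,0,-0.13],[-0.1,0,-0.13],[-0.12,0,-0.13],[-0.12,0,-0.13]], "dr": [[0,0,0],[0,0,0],[0,0,0],[0,0,0],[0,0,0],[0,0,0],[0,0,0],[0,0,0]]}}

```text
time: 4.73
tool_pos: [0.607, 0.1472, 0.2373]
tool_rot: [-3.142, 0.002, -2.88]
contact_force: [-2.2, 0.7, -1.1]
opening: 0.0006
grip_force: 0.0
```

```bash
python3 - <<'E'
from cell import *
from h import *
c=np.array([.5473,.1301]);A=np.array([[.9659,.2588],[-.2588,.9659]])
for n in("wrist","side"):
    w=read_camera(n);W=cloud(w)
    if n=="wrist":cv2.imwrite("pics/w4.png",w["color"])
    m=red(w);p=W[m];p=p[(p[:,2]>.11)&(p[:,2]<.16)]
    p=p[np.linalg.norm(p[:,:2]-[.533,.126],axis=1)<.04]
    if len(p)<5: print(n,len(p));continue
    q=(p[:,:2]-c)@A.T*1000
    t=q[p[:,2]>.138]
    print(n,len(p),np.percentile(p[:,2],[2,50,98]),"all",q.mean(0),"top",len(t),cv2.minAreaRect((t if len(t)>20 else q).astype(np.float32)))
    L=(W[...,:2]-c)@A.T*1000
    for x in(-65,-35,20,40): # hasp strap heights
        mm=(abs(L[...,0]-x)<4)&(abs(abs(L[...,1])-20)<5);print(x,mm.sum(),np.nanmedian(W[mm][:,2]) if mm.any() else 0)
s=observe();print(s["tool_pos"],s["contact_force"])
E
```

```text
wrist 558 [0.14053986 0.14226003 0.14361476] all [-15.8013418    0.60513001] top 554 ((-15.491458892822266, 0.6799921989440918), (10.991281509399414, 38.93355941772461), 84.15152740478516)
-65 200 0.11044250176885104
-35 167 0.11046315422951049
20 160 0.11035921895714729
40 4834 0.3455524411158322
side 61 [0.11833359 0.13006543 0.13894107] all [-18.19150684  -3.25538045] top 3 ((-17.16164779663086, -2.8038158416748047), (6.484416484832764, 30.99811363220215), 86.81929016113281)
-65 23 0.11051456927470578
-35 19 0.11067064808658028
20 62 0.32480688349779707
40 114 0.3655229404806577
[0.60386622 0.14652469 0.23714539] [-0.26752598  0.20071278 -0.31597348]
```

View pics/w4.png

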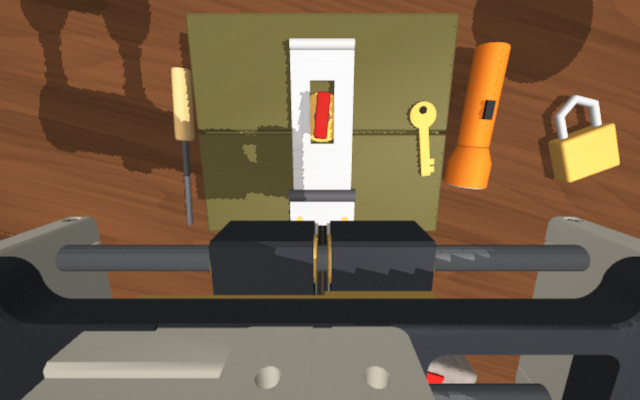

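The wrist view shows the hasp flat with the catch through its slot at (322,115). The catch centre is at tin (-15.5, 0.6) mm, turned about 6° clockwise, with its top at 142 mm. Next I'll align and descend with the fingers partly open.

Emit:
{"name": "arm_command", "arguments": {"fingers": [0,0,0,0,0,0,0,0], "travel": [[0.025,0,0],[0.05,0,0],[0.0747,0,0.01],[0.0747,0,0.03],[0.0747,0,0.06],[0.0747,0,0.08],[0.0747,0,0.08],[0.0747,0,0.08]], "dr": [[0,0,2],[0,0,4],[0,0,5.85],[0,0,5.85],[0,0,5.85],[0,0,5.85],[0,0,5.85],[0,0,5.85]]}}

```text
time: 5.5
tool_pos: [0.5306, 0.1269, 0.1579]
tool_rot: [3.141, -0.002, -2.982]
contact_force: [0.3, -0.5, 0.6]
opening: 0.045
grip_force: 0.0
```

Emit:
{"name": "arm_command", "arguments": {"fingers": [0,0,0,0,0,0], "travel": [[0,0,0.01],[0,0,0.02],[0,0,0.03],[0,0,0.04],[0,0,0.04],[0,0,0.04]], "dr": [[0,0,0],[0,0,0],[0,0,0],[0,0,0],[0,0,0],[0,0,0]]}}

```text
time: 6.0
tool_pos: [0.5313, 0.1271, 0.1169]
tool_rot: [3.141, -0.002, -2.982]
contact_force: [-0.2, 0.2, -0.0]
opening: 0.046
grip_force: 0.0
```

```bash
python3 - <<'E'
from cell import *
from h import *
s=observe();print(s["tool_pos"],s["tool_rot"],s["contact_force"],s["opening"],s["qpos"])
p=(s["tool_pos"][:2]-np.array([.5473,.1301]))@np.array([[.9659,.2588],[-.2588,.9659]]).T;print(p)
E
```

```text
[0.53129871 0.12708822 0.11694422] [ 3.14138608e+00 -1.63035488e-03 -2.98202262e+00] [-0.16591952  0.22140987 -0.04808272] 0.04604678527684437 [ 9.44192772e-02  4.91754959e-01  1.61587585e+00  1.16245879e-04
  1.03560219e+00 -1.63600628e+00]
[-0.0162351   0.00123205]
```

Emit:
{"name": "arm_command", "arguments": {"fingers": [1,1,1,1,1,1,1], "travel": [[0,0,0],[0,0,0],[0,0,0],[0,0,0],[0,0,0],[0,0,0],[0,0,0]], "dr": [[0,0,0],[0,0,0],[0,0,0],[0,0,0],[0,0,0],[0,0,0],[0,0,0]], "squeeze": 25}}

```text
time: 6.58
tool_pos: [0.5318, 0.1269, 0.1179]
tool_rot: [-3.141, 0.0, -2.982]
contact_force: [-0.2, -2.1, 1.7]
opening: 0.0117
grip_force: 25.0
```

Gripped: the opening is 11.7 mm on the 12 mm bar. I'll turn it about 74° clockwise.

Emit:
{"name": "arm_command", "arguments": {"fingers": [1,1,1,1,1,1,1,1], "travel": [[0,0,0],[0,0,0],[0,0,0],[0,0,0],[0,0,0],[0,0,0],[0,0,0],[0,0,0]], "dr": [[0,0,5],[0,0,10],[0,0,15],[0,0,20],[0,0,25],[0,0,30],[0,0,35],[0,0,40]]}}

```text
time: 7.25
tool_pos: [0.532, 0.1275, 0.1179]
tool_rot: [3.141, 0.0, 2.599]
contact_force: [-0.1, 1.3, 0.4]
opening: 0.0121
grip_force: 25.0
```

Emit:
{"name": "arm_command", "arguments": {"fingers": [1,1,1,1,1,1,1,1], "travel": [[0,0,0],[0,0,0],[0,0,0],[0,0,0],[0,0,0],[0,0,0],[0,0,0],[0,0,0]], "dr": [[0,0,5],[0,0,10],[0,0,15],[0,0,20],[0,0,25],[0,0,30],[0,0,34],[0,0,34]]}}

```text
time: 7.92
tool_pos: [0.5324, 0.1278, 0.1179]
tool_rot: [3.139, -0.0, 2.007]
contact_force: [1.9, 3.2, 0.5]
opening: 0.0121
grip_force: 25.0
```

```bash
python3 - <<'E'
from cell import *
s=observe();print(s["tool_rot"],s["contact_force"],s["torque"],s["opening"],s["grip_force"])
E
```

```text
[ 3.13941972e+00 -4.20951934e-04  2.00707932e+00] [1.85591714 3.15264393 0.49787506] [ 0.54389626 -0.35291544 -0.03681251] 0.01209336601035797 24.998086094856262
```

Emit:
{"name": "arm_command", "arguments": {"fingers": [1,1,1,1], "travel": [[0,0,0],[0,0,0],[0,0,0],[0,0,0]], "dr": [[0,0,1.5],[0,0,3],[0,0,3],[0,0,3]]}}

```text
time: 8.25
tool_pos: [0.5324, 0.1278, 0.118]
tool_rot: [3.14, -0.0, 1.961]
contact_force: [3.1, 4.0, -1.2]
opening: 0.0121
grip_force: 25.5
```

```bash
python3 - <<'E'
from cell import *
s=observe();print(s["tool_rot"],s["contact_force"],s["torque"],s["opening"],s["grip_force"])
E
```

```text
[ 3.13950275e+00 -2.13685250e-04  1.96060134e+00] [ 3.12467854  4.00506226 -1.24875689] [ 0.71222646 -0.4883269   0.50046284] 0.012142450950915507 25.51719456911087
```

The vertical torque rose to 0.5 N m, so the catch is on its end stop. I'll let go and rise.

Emit:
{"name": "arm_command", "arguments": {"fingers": [0,0,0,0,0], "travel": [[0,0,0],[0,0,0],[0,0,0],[0,0,0],[0,0,0]], "dr": [[0,0,-2],[0,0,-3],[0,0,-3],[0,0,-3],[0,0,-3]]}}

```text
time: 8.67
tool_pos: [0.5315, 0.1269, 0.1176]
tool_rot: [-3.141, -0.0, 2.009]
contact_force: [-0.3, -0.2, -0.2]
opening: 0.0407
grip_force: 0.0
```

Emit:
{"name": "arm_command", "arguments": {"fingers": [0,0,0,0,0,0,0,0], "travel": [[0,0,-0.02],[0,0,-0.05],[0,0,-0.08],[0,0,-0.11],[0,0,-0.13],[0,0,-0.13],[0,0,-0.13],[0,0,-0.13]], "dr": [[0,0,0],[0,0,0],[0,0,0],[0,0,0],[0,0,0],[0,0,0],[0,0,0],[0,0,0]]}}

```text
time: 9.33
tool_pos: [0.5311, 0.127, 0.2468]
tool_rot: [-3.14, -0.001, 2.01]
contact_force: [0.2, 0.4, -1.0]
opening: 0.0462
grip_force: 0.0
```

```bash
python3 - <<'E'
from cell import *
from h import *
c=np.array([.5473,.1301]);A=np.array([[.9659,.2588],[-.2588,.9659]])
for n in ("wrist","side"):
    w=read_camera(n);W=cloud(w);cv2.imwrite(f"pics/{n}5.png",w["color"])
    p=W[red(w)];p=p[(p[:,2]>.11)&(p[:,2]<.16)];p=p[np.linalg.norm(p[:,:2]-[.533,.126],axis=1)<.04]
    q=(p[:,:2]-c)@A.T*1000
    print(n,len(p),cv2.minAreaRect(q.astype(np.float32)) if len(q)>5 else 0)
    L=(W[...,:2]-c)@A.T*1000
    for x in(-72,-65,-55):
        mm=(abs(L[...,0]-x)<4)&(abs(abs(L[...,1])-20)<5);print(x,mm.sum(),np.nanmedian(W[mm][:,2]) if mm.any() else 0)
E
```

```text
wrist 416 ((-15.761627197265625, 1.3004817962646484), (11.1890869140625, 39.529136657714844), 9.95996379852295)
-72 2579 0.3502555059378681
-65 3800 0.35394872191405913
-55 3875 0.35402060349468645
side 52 ((-20.01185417175293, -3.8345489501953125), (5.919435977935791, 31.992944717407227), 16.814273834228516)
-72 61 0.35530376163524613
-65 138 0.3828568338231665
-55 127 0.44408086281436215
```

View pics/side5.png

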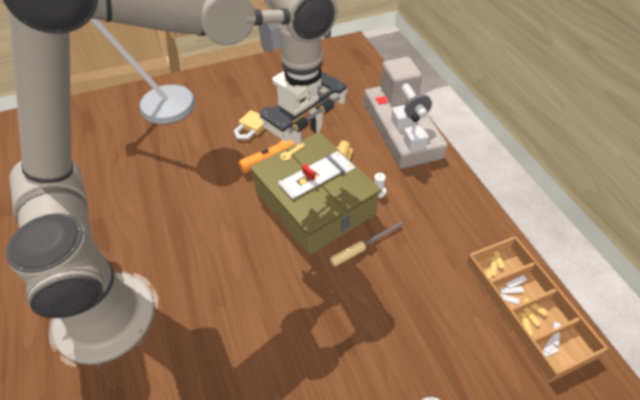

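The hasp lies flat in the side picture, with the red catch at (310,171) across it. The wrist camera measures the bar at 80.0°, which is 1.397 rad. The key and the other things are where they were, and the gripper is clear.

```bash
python3 -c "
from cell import *
print(hand_in())"
```

```text
the job is handed in; nothing more can be done
None
```

The tin is shut and handed in: the hasp lies flat, the catch is turned to its 80° stop and released, and the key, torch, file, lock body and plug looked undisturbed in the last picture; the hand-in gave no verdict.

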